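# Clear a place on the warming plate and slide the steel pan onto it

### The arm

A 7-joint arm with a two-finger parallel gripper is mounted at the origin on the work surface. World frame = base frame: x ahead of the robot, y to its left, z up, the work surface at z = 0. Lengths are in m, angles in degrees, forces in N, time in s.
With the tool pointing down it reaches from about 0.35 to 0.9 m from the base axis. Payload 7.2 kg.
Tool frame: the origin (TCP) lies between the finger pads; the fingertips stand 25 mm ahead of it and the grasp point (between the pads) lies 6 mm ahead of it; z points along the fingers, y is the line along which they close (so a half turn about z gives the same grasp; the last joint's range is limited). The gripper opens to 85 mm and grips with 20 to 120 N. Pads are 22 mm wide; open, the fingers measure 114 mm over their backs; the gripper's body (76 mm by 85 mm) begins 54 mm behind the grasp point. The pads swing forward as they close: fully open they stand 13 mm farther back than shut.
Start: joints at [70.348, 23.554, -0.728, 91.456, 0.321, 64.991, -4.71], TCP at [0.17, -0.602, 0.256] pointing down, gripper open.
Joint ranges: [-169.25, 169.25], [-16.82, 113.86], [-84.01, 82.57], [7.8, 145.47], [-59.2, 239.2], [7.22, 106.19], [-163.78, 163.78]. Speed limits (degrees/s): [136.94, 136.94, 172.46, 172.46, 180, 180, 180].

### API

Orientations are given as [roll, pitch, yaw] about the fixed x, y, z axes, in that order (R = Rz(yaw) Ry(pitch) Rx(roll)).
In Python, from bench import ctrl gives the robot as it stands. The module is installed in compiled form; this text tells all that it offers.
- The arm moves only by the tool move_arm, never from a script. Its argument "series" is one flat list of numbers, 7 for each row, row after row: the shift along the world's x, y, z scaled (see below), then the turn, a rotation vector about the world's x, y, z scaled (see below), then the opening, from -1 (shut) to 1 (fully open). A call has 1 to 12 rows; each row shifts and turns the commanded pose from where the row before left it; what a row does not reach is not made up. The controller multiplies each number of a shift by 0.2 m and each number of a turn by 8 degrees. A row lasts 1/8 s, in which the tool goes at most 62.5 mm and 10.7 degrees, less where a joint would pass 70% of its speed; a pose out of reach is approached as far as the arm can. A call with a number of a shift or a turn outside -1 to 1 is refused whole. A call with a gripper value outside its range is refused whole. The fingers move at their own pace and stop on an object; "newtons" is the grip in N (left out, the last holds). Time passes only in rows, so rows that do not move let the fingers close. It gives the time, the measured TCP pose, the force, the opening and the grip force at its end, in the units of the state.
- ctrl.observe(): the state, without advancing time (a new reading comes with each control period).
- ctrl.grab_frame(name): name is "scene" or "top" or "wrist"; returns the picture (480x640x3 uint8, red, green, blue); there is no depth.
- ctrl.get_calibration(name): a dict with "fx", "fy", "cx", "cy" (pixels), "R" (3x3) and "t" (3): a world point X has camera coordinates R X + t; the wrist camera has in their place "mount" (4x4, takes a point from camera to tool coordinates, whose origin is the TCP and whose axes are the flange's). Camera axes: x right, y down, z forward; pixel columns grow to the right and rows downward; lengths in m; the calibration is good to about 2 mm. A picture is of the moment at which its call begins: read the wrist's pose just before it. get_calibration takes no time and is no camera call.
- ctrl.hand_in(): hands the job in; it is judged then, once.
The state is a dict: "time": time; "joint_positions": joint angles; "dq": joint speeds; "effort": joint torques, N m; "position": TCP position; "tcp_rot": TCP orientation; "force": force on the tool from outside, world axes, zero at the start; "wrist_torque": the same for the moment, N m; "opening": opening from 0.0 (shut) to 1.0 (fully open); "finger_force": force on a finger pad.
Only numpy, scipy, OpenCV 4.12 (cv2) and the standard library are available. Lean on these libraries where they do the work, as an engineer would, in place of code of your own. Each camera call takes 0.05 s, during which the arm holds its last target. There are 200 camera calls.

### The job

Make the square-framed place on the warming plate ready and move the open steel pan there: first sweep the three loose tube caps off the plate onto the bench with the scraper, touching them with nothing else, and put the scraper back on the bench. Slide the pan along the plate onto the framed place by pushing or dragging it gently, never lifting or gripping it, without disturbing the flask, the jar or the tip box.

Things in the scene. Friction and masses are not known exactly. Their poses are not given: they have to be found in the camera images.
- plate: White flat warming plate fixed to the bench, 260 (x) x 410 (y) x 30 mm high; origin at the centre of its underside, top 30 mm above it, z up. Six printed ring places (100 mm across) on its top at x = +-62.5 mm and y = -135, 0, +135 mm in its frame: four corner places and two middle ones (y = 0). It stands turned by up to 9 degrees.
- mark: The place to use: flat print on the plate's top, always on one of the four corner places: a 114 mm square frame around the ring, with a second, smaller ring inside; the only place with a frame. Origin at its centre, on the plate's top. The caps lie on it at the start.
- pan: Open, empty, low round stainless steel pan without handle: 90 mm outer diameter, 48 mm high, 3 mm wall, 6 mm bottom; 0.28 to 0.56 kg. Origin at the centre of its underside, z up. Starts on another corner place. Its inside (84 mm across) takes fingers from above.
- flask: Conical amber glass flask, 64 mm across the foot, 28 mm neck, 75 mm high, on one of the two middle places (the other is free). Bystander. Origin at the centre of its underside.
- jar: Closed jar with lid, 66 mm diameter, 72 mm high, on one of the corner places. Bystander. Origin at the centre of its underside.
- cap1: Loose orange screw cap of a tube: disc 36 mm diameter, 15 mm high, 12 g, lying on the framed place. Origin at the centre of its underside.
- cap2: Second such cap.
- cap3: Third such cap.
- scraper: Scraper block standing on the bench beside the plate, left or right: grey foot 120 (its x) x 24 (its y) x 20 mm high and on it an upright aluminium grip plate 70 (x) x 22 (y) mm, from 20 to 85 mm height, to be pinched across its y. 0.2 kg. Origin at the centre of the foot's underside, z up.
- tipbox: Pipette tip box, blue with a white lid, 120 (x) x 84 (y) x 70 mm high, on the bench on the side of the plate where the scraper is not. Bystander. Origin at the centre of its underside.

How it is judged (in metres and radians):
On the way:
1. all three caps are off the plate, down on the bench, with the pan still on its starting place (within 25 mm) (height (world z) of each of cap1, cap2, cap3 below 0.024 m and distance of pan from where it was at the start of the episode below 0.025 m), for 0.2 s.
At the end, for the whole second after the job is handed in: Pan upright, at rest, flat on the plate, centre within 10 mm of the framed place's centre; all three caps off the plate, down on the bench; scraper at rest on the bench, off the plate, released; flask, jar and tip box within 10 mm of where they started (horizontal distance between pan and mark below 0.01 m and height (world z) of pan between 0.026 and 0.034 m and angle between pan's own z axis and vertical below 0.06 rad and linear speed of each of pan, scraper below 0.02 m/s and height (world z) of each of cap1, cap2, cap3 below 0.024 m and height (world z) of scraper below 0.022 m and distance of each of flask, jar, tipbox from where it was at the start of the episode below 0.01 m); the robot touches nothing.
It fails at once if the pan is lifted more than 6 mm off the plate or tilted more than 0.2 rad (height (world z) of pan above 0.036 m or angle between pan's own z axis and vertical above 0.2 rad).
It fails at once if the fingers press on the pan with more than 30 N (gripping it does) (contact force between the fingers and pan above 30 N).
It fails at once if the gripper or arm touches a cap (contact force between any of the fingers, the arm and cap1 above 0.5 N or contact force between any of the fingers, the arm and cap2 above 0.5 N or contact force between any of the fingers, the arm and cap3 above 0.5 N).
It fails at once if the pan touches a cap (contact force between pan and cap1 above 0.3 N or contact force between pan and cap2 above 0.3 N or contact force between pan and cap3 above 0.3 N).
It fails at once if the flask, jar or tip box is moved more than 10 mm or tilted more than 0.3 rad (distance of any of flask, jar, tipbox from where it was at the start of the episode above 0.01 m or angle between any of flask, jar, tipbox's own z axis and vertical above 0.3 rad).
It also fails if it takes over 72 s, if anything falls off the work surface, if the arm or the gripper's body presses on something with over 40 N, if the wrist force passes 120 N, or if a joint passes its speed limit or range.

## Working session

There is one attempt and no reset: what is moved stays moved. The work goes in short steps, Python scripts to look and compute and a tool call to move; the robot and the scene stay as the last step left them, time stands still between calls to the robot, and variables do not carry over. Pictures are saved under pics/ and viewed, at most 12 in all, crops included, and the job is handed in when it is done.

Besides the shell and the picture viewer there is one more tool, called after "Call:" as a command line: name --argument value ..., lists and objects as JSON in quotes. move_arm: Moves the arm, as the interface text tells. Its arguments: {"type":"object","properties":{"series":{"type":"array"},"newtons":{"type":"number"}},"required":["series"]}

```bash
mkdir -p pics
python3 - <<'E'
from bench import ctrl
import cv2
for n in("top","scene"):
    cv2.imwrite(f"pics/{n}0.png",ctrl.grab_frame(n)[:,:,::-1]); c=ctrl.get_calibration(n); print(n,c)
print(ctrl.observe())
print(ctrl.get_calibration("wrist"))
E
```

```text
top {'fx': 481.1037742077335, 'fy': 481.1037742077335, 'cx': 318.5153872054549, 'cy': 237.70135169439854, 'R': array([[ 0.01184126, -0.99940249,  0.03247237],
       [-0.98520947, -0.01721254, -0.17048764],
       [ 0.1709447 , -0.0299733 , -0.98482461]]), 't': array([-0.02705829,  0.54842567,  1.06476482])}
scene {'fx': 553.6469078455367, 'fy': 553.6469078455367, 'cx': 318.400404450635, 'cy': 246.94183167005113, 'R': array([[-0.56985997,  0.8217047 , -0.00781059],
       [ 0.53215353,  0.36177754, -0.7654604 ],
       [-0.62615671, -0.44036167, -0.6434356 ]]), 't': array([ 0.31946383, -0.25680614,  1.40889714])}
{'time': 0.1, 'joint_positions': array([70.34815809, 23.59726009, -0.72971046, 91.49909073,  0.32142907,
       64.99132314, -4.708834  ]), 'dq': array([-0.02057132, -0.07185961,  0.01636641, -0.18047298,  0.00958184,
        0.03929802, -0.02608137]), 'effort': array([ 2.43225892e-03, -6.01837420e+01,  6.84132110e-01, -3.00090301e+01,
        1.40340326e-02,  6.48522910e-03,  9.41469153e-06]), 'position': array([ 0.16945338, -0.60115819,  0.25551832]), 'tcp_rot': array([-1.79914585e+02,  6.02135501e-03,  1.57480346e+01]), 'force': array([-0.26879955,  0.34766631, -0.00091095]), 'wrist_torque': array([ 0.01146866, -0.02692519, -0.01542711]), 'finger_force': 0.0, 'opening': 1.0001591410682311}
{'fx': 346.1387679854759, 'fy': 346.1387679854759, 'cx': 317.5623257447845, 'cy': 240.4765512680509, 'mount': array([[ 1.59631005e-03, -9.56865793e-01, -2.90525912e-01,
         7.48829786e-02],
       [ 9.99998197e-01,  1.22860029e-03,  1.44806904e-03,
        -2.20514568e-04],
       [-1.02866751e-03, -2.90527700e-01,  9.56866029e-01,
        -1.17007023e-01],
       [ 0.00000000e+00,  0.00000000e+00,  0.00000000e+00,
         1.00000000e+00]])}
```

View pics/top0.png

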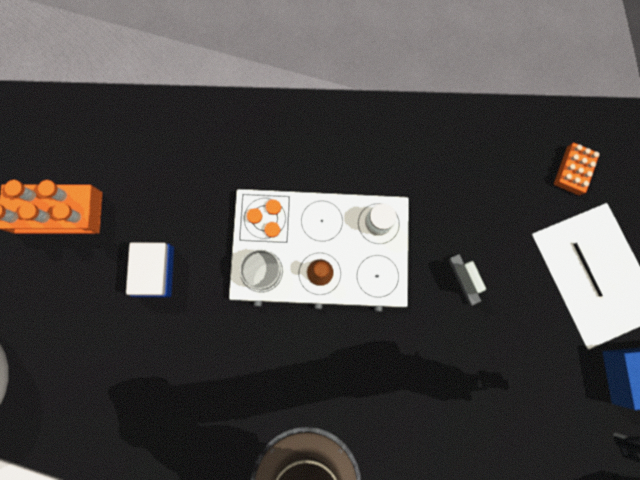

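View pics/scene0.png

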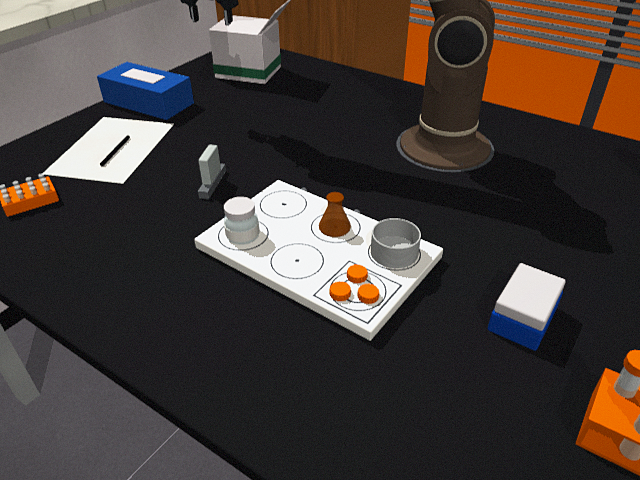

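Top view: plate spans about (230–410, 188–306). The frame and caps are at (265,218), the pan at (261,270), the flask at (320,270), the jar at (380,220), the scraper at (467,280) on the right and the tip box at (150,270) on the left. The far middle place (321,220) is free, so I'll sweep from there towards +y.

```bash
cat > h.py <<'E'
from bench import ctrl
import cv2, numpy as np
def cast(n,uv,z,c=None):
    c=c or ctrl.get_calibration(n); uv=np.asarray(uv,float).reshape(-1,2)
    d=np.c_[(uv[:,0]-c['cx'])/c['fx'],(uv[:,1]-c['cy'])/c['fy'],np.ones(len(uv))]@c['R']
    o=-c['R'].T@c['t']; return (o+d*((z-o[2])/d[:,2])[:,None])[:,:2]
def cnts(m,amin=40):
    return [c for c in cv2.findContours(m.astype('uint8'),cv2.RETR_EXTERNAL,cv2.CHAIN_APPROX_NONE)[0] if cv2.contourArea(c)>amin]
E
python3 - <<'E'
from h import *
np.set_printoptions(precision=4,suppress=True)
for n,box in(("top",(215,175,425,320)),("scene",(180,170,455,345))):
    im=cv2.imread(f"pics/{n}0.png"); hsv=cv2.cvtColor(im,cv2.COLOR_BGR2HSV); h,s,v=cv2.split(hsv)
    roi=np.zeros(h.shape,bool); roi[box[1]:box[3],box[0]:box[2]]=1
    m=(v>150)&(s<60)&roi
    c=max(cnts(m),key=cv2.contourArea)
    w=cast(n,c,.03).astype('float32'); r=cv2.minAreaRect(w if 0 else (w*1000)); print(n,"plate",r, cv2.boxPoints(r))
    o=(h<20)&(s>180)&(v>170)&roi
    for k in cnts(o,30):
        (u,vv),rad=cv2.minEnclosingCircle(k); print(" orange",u,vv,rad,cv2.contourArea(k),cast(n,(u,vv),.045), cast(n,(u,vv),.0375))
im=cv2.imread("pics/top0.png"); 
a=cv2.resize(im[225:325,425:525],(500,500),interpolation=cv2.INTER_CUBIC); b=cv2.resize(im[240:300,230:290],(500,500),interpolation=cv2.INTER_CUBIC)[:, :300]
s=cv2.imread("pics/scene0.png"); d=cv2.resize(s[130:210,180:240],(375,500),interpolation=cv2.INTER_CUBIC)[:,:300]
cv2.imwrite("pics/crop.png",cv2.resize(np.hstack([a,d]),None,fx=1,fy=1))
E
```

```text
top plate ((530.0560302734375, -24.40533447265625), (410.9896240234375, 261.02703857421875), 88.32598876953125) [[ 393.5951 -225.9998]
 [ 654.5107 -233.6251]
 [ 666.517   177.1891]
 [ 405.6013  184.8145]]
 orange 272.0 229.5 7.017934322357178 124.5 [[0.5666 0.0889]] [[0.568  0.0894]]
 orange 254.16355895996094 215.6495361328125 6.709001064300537 121.0 [[0.5986 0.1312]] [[0.6003 0.132 ]]
 orange 273.20001220703125 206.8000030517578 6.803028106689453 123.0 [[0.6206 0.0877]] [[0.6224 0.0882]]
scene plate ((518.3900756835938, -39.25244140625), (452.36767578125, 309.4884033203125), 88.4151382446289) [[ 357.4494 -261.0699]
 [ 666.8194 -269.6296]
 [ 679.3307  182.565 ]
 [ 369.9608  191.1247]]
 orange 367.8888854980469 291.72222900390625 10.256839752197266 222.0 [[0.6015 0.1316]] [[0.5948 0.128 ]]
 orange 339.5 289.5 10.12432861328125 220.5 [[0.6243 0.0886]] [[0.6178 0.0846]]
 orange 357.0 271.5 10.111974716186523 196.0 [[0.5685 0.0895]] [[0.5614 0.0854]]
```

View pics/crop.png

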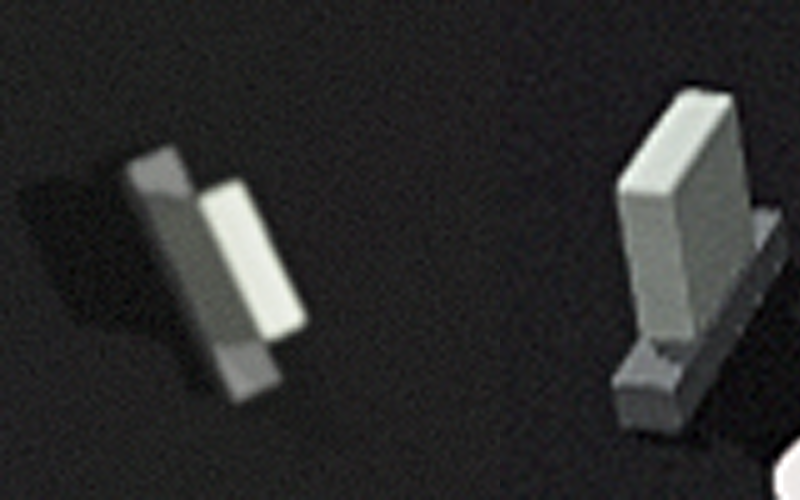

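Crop: scraper grip plate's white top face, corners at about (465,265), (474,261), (487,289) and (479,293) in the top image. Plate and cap sizes check out (261x411 mm; both views agree within 4 mm).

Run:
```python
from h import *
im=cv2.imread("pics/top0.png"); v=cv2.cvtColor(im,cv2.COLOR_BGR2GRAY); roi=np.zeros(v.shape,bool); roi[245:315,440:500]=1
for th,z in((160,.085),):
    for c in cnts((v>th)&roi,30): print(cv2.minAreaRect((cast("top",c,z)*1000).astype('float32')))
# foot: lower corners in crop -> top of foot ends (z=.02)
f=np.array([[125,165],[172,145],[283,380],[237,403]])/5+[425,225]
print(cv2.minAreaRect((cast("top",f,.02)*1000).astype('float32')))
ims=cv2.imread("pics/scene0.png"); t=np.array([[690,90],[735,95],[675,195],[618,187]],float); t[:,0]-=500; t=t/6.25+[180,130]
print(cv2.minAreaRect((cast("scene",t,.085)*1000).astype('float32')))
m=(im[:,:,0]>90)&(np.arange(640)<190)&(np.arange(640)>115); m[:230]=0;m[310:]=0
for c in cnts(m,500): print("tip",cv2.minAreaRect((cast("top",c,.07)*1000).astype('float32')))
```

```text
((460.516357421875, -366.9055480957031), (68.42210388183594, 20.53624725341797), 24.815401077270508)
((459.44976806640625, -368.63116455078125), (121.60763549804688, 24.982892990112305), 23.71601676940918)
((459.3780517578125, -363.7831726074219), (69.5981674194336, 21.409589767456055), 22.092124938964844)
tip ((468.6234130859375, 356.240478515625), (120.1220703125, 97.43797302246094), 0.7424507737159729)
```

Call:
move_arm --series '[0.182,0.146,0,0,0,0.133,1,0.182,0.146,0,0,0,0.133,1,0.182,0.146,0,0,0,0.133,1,0.182,0.146,0,0,0,0.133,1,0.182,0.146,0,0,0,0.133,1,0.182,0.146,0,0,0,0.133,1,0.182,0.146,0,0,0,0.133,1,0.182,0.146,0,0,0,0.133,1,0,0,-0.2,0,0,0,1,0,0,-0.2,0,0,0,1,0,0,-0.2,0,0,0,1,0,0,0,0,0,0,1]' --newtons 60

```text
time: 1.6
position: [0.4589, -0.3666, 0.1333]
tcp_rot: [-179.7, 0.2, 24.3]
force: [0.4, 0.2, 1.4]
opening: 0.999
finger_force: 0.0
```

Call:
move_arm --series '[0.005,0,-0.112,0,0,0,1,0,0,-0.112,0,0,0,1,0,0,-0.112,0,0,0,1,0,0,0,0,0,0,1,0,0,0,0,0,0,-1,0,0,0,0,0,0,-1,0,0,0,0,0,0,-1,0,0,0,0,0,0,-1,0,0,0,0,0,0,-1]' --newtons 60

```text
time: 2.72
position: [0.4621, -0.3684, 0.0699]
tcp_rot: [179.9, -0.0, 24.2]
force: [-0.7, 0.9, 5.1]
opening: 0.251
finger_force: 59.5
```

Call:
move_arm --series '[0,0,0.22,0,0,0,-1,0,0,0.22,0,0,0,-1,0,0,0.22,0,0,0,-1,0,0,0,0,0,0,-1]'

```text
time: 3.22
position: [0.4633, -0.3689, 0.2046]
tcp_rot: [179.7, -0.2, 24.3]
force: [0.7, -1.0, -2.4]
opening: 0.25
finger_force: 59.5
```

Call:
move_arm --series '[0.068,0.2,0,0,0,-0.324,-1,0.068,0.2,0,0,0,-0.324,-1,0.068,0.2,0,0,0,-0.324,-1,0.068,0.2,0,0,0,-0.324,-1,0.068,0.2,0,0,0,-0.324,-1,0.068,0.2,0,0,0,-0.324,-1,0.068,0.2,0,0,0,-0.324,-1,0.068,0.2,0,0,0,-0.324,-1,0.068,0.2,0,0,0,-0.324,-1,0.068,0.2,0,0,0,-0.324,-1,0,0,0,0,0,0,-1,0,0,0,0,0,0,-1]'

```text
time: 4.72
position: [0.5969, 0.0316, 0.1997]
tcp_rot: [180.0, 0.1, -1.6]
force: [0.5, -0.2, -2.1]
opening: 0.249
finger_force: 59.4
```

Run:
```python
from h import *
a=ctrl.grab_frame("top")[150:330,190:430,::-1]; b=ctrl.grab_frame("scene")[120:360,180:480,::-1]
cv2.imwrite("pics/p1.png",np.hstack([cv2.resize(a,(400,300)),cv2.resize(b,(375,300))]))
```

```text
(no output)
```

View pics/p1.png

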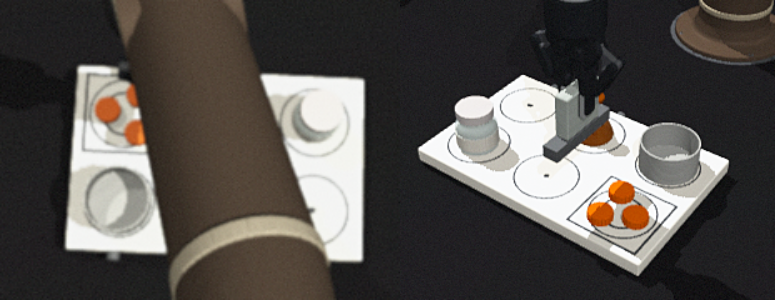

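The scraper is upright in the hand, above the middle place and aligned; the caps are untouched. Descending now.

Call:
move_arm --series '[0,0,-0.2,0,0,0,-1,0,0,-0.16,0,0,0,-1,0,0,-0.1,0,0,0,-1,0,0,0,0,0,0,-1,0,0,0,0,0,0,-1]'

```text
time: 5.45
position: [0.5983, 0.0313, 0.1099]
tcp_rot: [180.0, -0.1, -1.7]
force: [0.0, 0.1, -1.6]
opening: 0.248
finger_force: 59.5
```

Call:
move_arm --series '[0,0,-0.03,0,0,0,-1,0,0,0,0,0,0,-1,0,0.06,0,0,0,0,-1,0,0.08,0,0,0,0,-1,0,0.08,0,0,0,0,-1,0,0.08,0,0,0,0,-1,0,0.08,0,0,0,0,-1]'

```text
time: 6.32
position: [0.5977, 0.1095, 0.1031]
tcp_rot: [-180.0, 0.0, -1.6]
force: [0.2, -1.2, -1.2]
opening: 0.249
finger_force: 59.5
```

Run:
```python
from h import *
b=ctrl.grab_frame("scene")[160:360,240:540,::-1]
cv2.imwrite("pics/p2.png",cv2.resize(b,(600,400)))
```

```text
(no output)
```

View pics/p2.png

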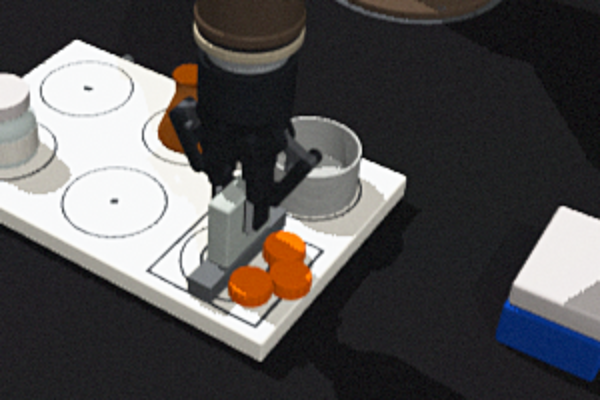

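The caps are gathered ahead of the foot, moving together and well clear of the pan. Continuing.

Call:
move_arm --series '[0.002,0.08,0,0,0,0,-1,0.002,0.09,0,0,0,0,-1,0.002,0.1,0,0,0,0,-1,0.002,0.1,0,0,0,0,-1,0.002,0.1,0,0,0,0,-1,0.002,0.08,0,0,0,0,-1,0,0,0,0,0,0,-1,0,0,0.1,0,0,0,-1,0,0,0.2,0,0,0,-1,0,0,0.2,0,0,0,-1,0,0,0,0,0,0,-1]'

```text
time: 7.75
position: [0.6019, 0.2192, 0.2077]
tcp_rot: [-179.8, -0.4, -1.7]
force: [0.7, 0.8, -2.5]
opening: 0.249
finger_force: 59.7
```

Run:
```python
from h import *
b=ctrl.grab_frame("scene")[160:410,240:540,::-1]
cv2.imwrite("pics/p3.png",cv2.resize(b,(600,500)))
```

```text
(no output)
```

View pics/p3.png

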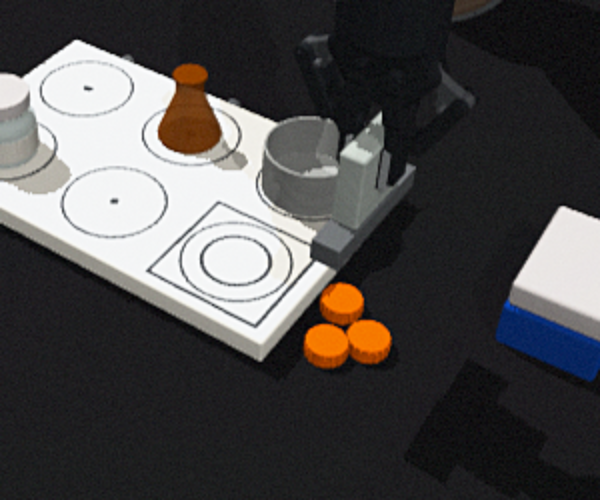

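All three caps lie flat on the bench beyond the plate's edge, at (342,303), (327,345) and (368,340) in the crop, and the framed place is empty. Returning the scraper to its original spot.

Call:
move_arm --series '[-0.058,-0.245,0,0,0,0.27,-1,-0.058,-0.245,0,0,0,0.27,-1,-0.058,-0.245,0,0,0,0.27,-1,-0.058,-0.245,0,0,0,0.27,-1,-0.058,-0.245,0,0,0,0.27,-1,-0.058,-0.245,0,0,0,0.27,-1,-0.058,-0.245,0,0,0,0.27,-1,-0.058,-0.245,0,0,0,0.27,-1,-0.058,-0.245,0,0,0,0.27,-1,-0.058,-0.245,0,0,0,0.27,-1,-0.058,-0.245,0,0,0,0.27,-1,-0.058,-0.245,0,0,0,0.27,-1]'

```text
time: 9.3
position: [0.4598, -0.3709, 0.2019]
tcp_rot: [-179.9, 0.1, 24.3]
force: [1.2, -0.7, -1.3]
opening: 0.247
finger_force: 59.6
```

Call:
move_arm --series '[0,0,0,0,0,0,-1,0,0,-0.22,0,0,0,-1,0,0,-0.2,0,0,0,-1,0,0,-0.16,0,0,0,-1,0,0,-0.07,0,0,0,-1,0,0,0,0,0,0,-1,0,0,0,0,0,0,-1]'

```text
time: 10.18
position: [0.4616, -0.3699, 0.074]
tcp_rot: [180.0, -0.0, 24.3]
force: [-0.4, -0.5, -1.9]
opening: 0.251
finger_force: 59.7
```

Call:
move_arm --series '[0,0,-0.022,0,0,0,-1,0,0,0,0,0,0,-1,0,0,0,0,0,0,1,0,0,0,0,0,0,1,0,0,0,0,0,0,1,0,0,0,0,0,0,1,0,0,0.1,0,0,0,1,0,0,0.25,0,0,0,1,0,0,0.25,0,0,0,1,0,0,0.1,0,0,0,1,0,0,0,0,0,0,-1]'

```text
time: 11.55
position: [0.4617, -0.3705, 0.2105]
tcp_rot: [179.8, -0.1, 24.3]
force: [0.7, -0.6, -0.3]
opening: 0.819
finger_force: 0.0
```

Run:
```python
from h import *
np.set_printoptions(precision=4,suppress=True)
f=ctrl.grab_frame("top")[:,:,::-1].copy(); cv2.imwrite("pics/t4.png",f)
hsv=cv2.cvtColor(f,cv2.COLOR_BGR2HSV);h,s,v=cv2.split(hsv)
o=(h<20)&(s>180)&(v>150); o[:, :180]=0;o[:,300:]=0;
for c in cnts(o,30): 
    u,_=cv2.minEnclosingCircle(c); print("cap",u,cast("top",u,.015))
# pan via deviation from white plate in pan box
b=np.zeros(v.shape,bool); b[242:300,234:292]=1
g=cv2.cvtColor(f,cv2.COLOR_BGR2GRAY)
crop=np.hstack([cv2.resize(f[230:310,225:300],(450,480),interpolation=cv2.INTER_CUBIC), cv2.resize(f[225:315,425:515],(340,480))]); cv2.imwrite("pics/p4.png",crop)
```

```text
cap (225.65383911132812, 229.65383911132812) [[0.5699 0.2006]]
cap (216.0, 214.0) [[0.6075 0.2252]]
```

View pics/p4.png

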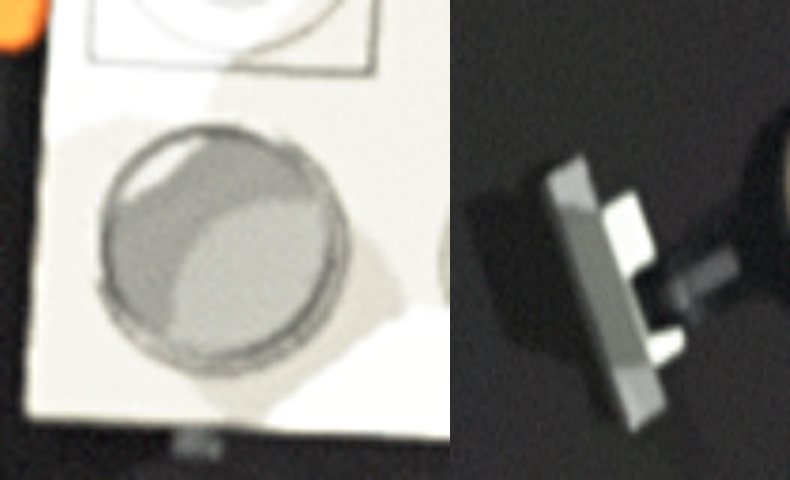

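Run:
```python
from h import *
np.set_printoptions(precision=4,suppress=True)
print(cast("top",(261.3,270.2),.078), cast("top",[(240,240.5),(287.5,242.2)],.03).mean(0), cast("top",[(242,270.2),(280.8,270.2)],.078))
```

```text
[[0.4683 0.1077]] [0.5409 0.1083] [[0.4676 0.1502]
 [0.4689 0.0646]]
```

The pan measures 86 mm across its rim at (0.469, 0.108), and the mark is at about (0.597, 0.108). The scraper stands upright on the bench. Moving the closed fingers over the pan.

Call:
move_arm --series '[0.004,0.24,0,0,0,-0.325,-1,0.004,0.24,0,0,0,-0.325,-1,0.004,0.24,0,0,0,-0.325,-1,0.004,0.24,0,0,0,-0.325,-1,0.004,0.24,0,0,0,-0.325,-1,0.004,0.24,0,0,0,-0.325,-1,0.004,0.24,0,0,0,-0.325,-1,0.004,0.24,0,0,0,-0.325,-1,0.004,0.24,0,0,0,-0.325,-1,0.004,0.24,0,0,0,-0.325,-1,0,0,0,0,0,0,-1,0,0,0,0,0,0,-1]'

```text
time: 13.1
position: [0.4683, 0.1094, 0.2074]
tcp_rot: [179.9, 0.1, -1.7]
force: [0.1, -0.1, -0.4]
opening: -0.003
finger_force: 0.0
```

Call:
move_arm --series '[0,0,-0.2,0,0,0,-1,0,0,-0.2,0,0,0,-1,0,0,-0.12,0,0,0,-1,0,0,-0.1,0,0,0,-1,0,0,-0.04,0,0,0,-1,0,0,0,0,0,0,-1,0,0,0,0,0,0,-1]'

```text
time: 13.98
position: [0.4695, 0.1098, 0.0773]
tcp_rot: [-180.0, -0.1, -1.8]
force: [0.5, 0.6, 0.3]
opening: 0.004
finger_force: 0.0
```

Run:
```python
from h import *
a=ctrl.grab_frame("scene")[170:320,330:490,::-1]
b=ctrl.grab_frame("wrist")[:,:,::-1]
cv2.imwrite("pics/p5.png",np.hstack([cv2.resize(a,(400,375)),cv2.resize(b,(400,375))]))
```

```text
(no output)
```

View pics/p5.png

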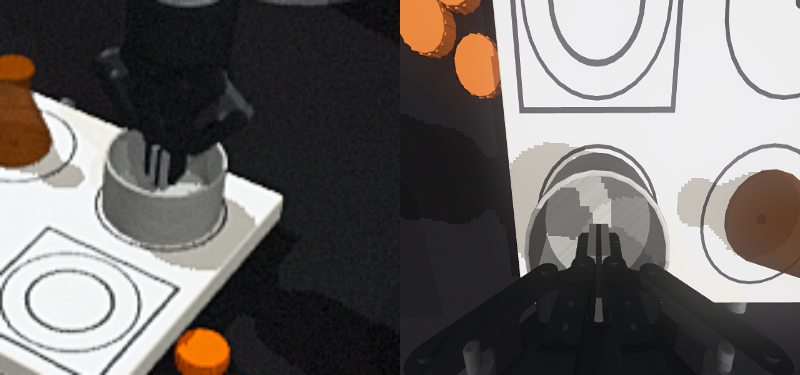

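The closed fingers hang free inside the pan. Lowering a little and dragging +x slowly.

Call:
move_arm --series '[0,0,-0.03,0,0,0,-1,0.04,0,0,0,0,0,-1,0.04,-0.002,0,0,0,0,-1,0.02,-0.002,0,0,0,0,-1,0.02,-0.002,0,0,0,0,-1,0.02,-0.002,0,0,0,0,-1,0.02,0,0,0,0,0,-1,0.02,0,0,0,0,0,-1,0.02,0,0,0,0,0,-1]'

```text
time: 15.2
position: [0.5069, 0.1084, 0.0704]
tcp_rot: [179.9, 0.2, -1.7]
force: [-7.6, -0.6, 6.7]
opening: 0.002
finger_force: 3.8
```

Call:
move_arm --series '[0.03,0,0,0,0,0,-1,0.03,0,0,0,0,0,-1,0.03,0,0,0,0,0,-1,0.03,0,0,0,0,0,-1,0.03,0,0,0,0,0,-1,0.03,0,0,0,0,0,-1]'

```text
time: 15.95
position: [0.5431, 0.1085, 0.0705]
tcp_rot: [179.9, 0.2, -1.7]
force: [-6.8, -0.5, 5.7]
opening: 0.004
finger_force: 3.7
```

Run:
```python
from h import *
print(ctrl.observe()['force'])
a=ctrl.grab_frame("scene")[170:320,330:490,::-1]
b=ctrl.grab_frame("wrist")[:,:,::-1]
cv2.imwrite("pics/p6.png",np.hstack([cv2.resize(a,(400,375)),cv2.resize(b,(400,375))]))
```

```text
[-6.78997309 -0.4563817   5.65222333]
```

View pics/p6.png

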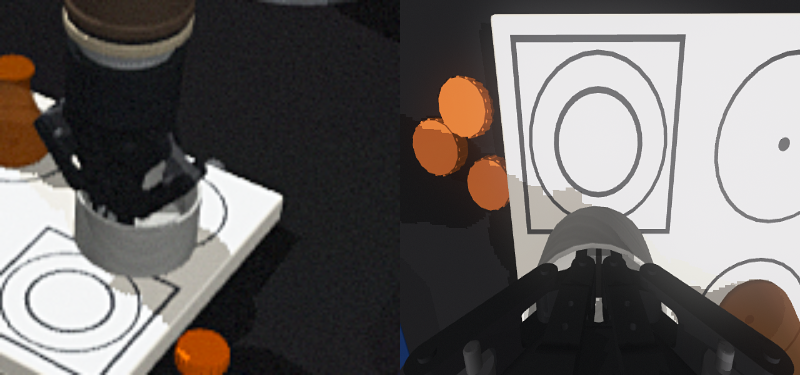

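The pan slides flat along the plate towards the frame, at under 10 N. Continuing.

Call:
move_arm --series '[0.03,0,0,0,0,0,-1,0.03,0,0,0,0,0,-1,0.03,0,0,0,0,0,-1,0.03,0,0,0,0,0,-1,0.03,0,0,0,0,0,-1,0.03,0,0,0,0,0,-1,0.03,0,0,0,0,0,-1,0.03,0,0,0,0,0,-1,0.03,0,0,0,0,0,-1,0.03,0,0,0,0,0,-1,0.03,0,0,0,0,0,-1]'

```text
time: 17.42
position: [0.6097, 0.1086, 0.0704]
tcp_rot: [180.0, 0.2, -1.7]
force: [-6.1, 0.0, 3.9]
opening: -0.004
finger_force: 3.1
```

Run:
```python
from h import *
f=ctrl.grab_frame("scene")[:,:,::-1]; cv2.imwrite("pics/s7.png",f)
cv2.imwrite("pics/p7.png",cv2.resize(f[220:345,290:450],(800,600)[:2] and (768,600),interpolation=cv2.INTER_CUBIC))
```

```text
(no output)
```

View pics/p7.png

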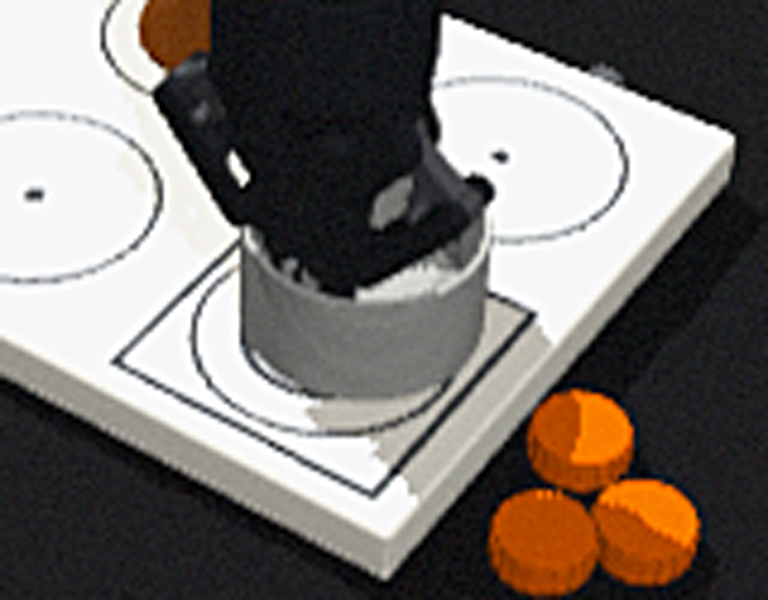

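The pan is inside the frame, short of the ring centre on the near side; the caps are lying clear. Fitting the base arc against the ring arc in this view.

Run:
```python
from h import *
from scipy.optimize import least_squares as ls
np.set_printoptions(precision=4,suppress=True)
def fit(p,r):
    w=cast("scene",np.array(p)/4.8+[290,220],.03); s=ls(lambda c:np.hypot(*(w-c).T)-r,[.59,.1]); print(s.x,s.fun*1000); return s.x
a=fit([(265,372),(300,390),(350,398),(400,395),(445,380)],.045)
b=fit([(193,335),(215,385),(260,418),(325,435),(400,420),(440,393)],.05)
fr=cast("scene",np.array([(114,360),(374,495),(537,315)])/4.8+[290,220],.03); print("frame centre",(fr[0]+fr[2])/2,np.linalg.norm(fr[0]-fr[1]),np.linalg.norm(fr[2]-fr[1]))
print((b-a)/.2)
```

```text
[0.5777 0.1101] [ 0.7742  0.2769 -1.1104 -0.5818  1.1908]
[0.5924 0.1076] [-0.6118 -0.5405  0.1314  1.1413 -0.4218 -0.9235]
frame centre [0.5945 0.1086] 0.1111353853897086 0.10994490083566785
[ 0.0731 -0.0124]
```

Call:
move_arm --series '[0.02,0,0,0,0,0,-1,0.02,0,0,0,0,0,-1,0.02,0,0,0,0,0,-1,0.018,0,0,0,0,0,-1,0,0,0,0,0,0,-1,0,0,0,0,0,0,-1,-0.06,0,0,0,0,0,-1,-0.06,0,0,0,0,0,-1,0,0,0,0,0,0,-1]'

```text
time: 18.6
position: [0.6017, 0.1085, 0.0709]
tcp_rot: [180.0, 0.0, -1.7]
force: [-0.1, -0.8, 0.4]
opening: -0.004
finger_force: 0.0
```

Call:
move_arm --series '[0,0,0.1,0,0,0,-1,0,0,0.2,0,0,0,-1,0,0,0.25,0,0,0,-1,0,-0.1,0.2,0,0,0,-1,-0.1,-0.25,0,0,0,0,-1,-0.1,-0.25,0,0,0,0,-1,-0.1,-0.25,0,0,0,0,-1,-0.1,-0.25,0,0,0,0,-1,-0.1,-0.25,0,0,0,0,-1,0,-0.25,0,0,0,0,-1,0,-0.25,0,0,0,0,-1,0,0,0,0,0,0,-1]'

```text
time: 20.1
position: [0.5019, -0.2667, 0.2221]
tcp_rot: [179.9, -0.1, -2.1]
force: [0.8, 0.8, -0.6]
opening: -0.002
finger_force: 0.0
```

Run:
```python
from h import *
f=ctrl.grab_frame("scene")[:,:,::-1]; t=ctrl.grab_frame("top")[:,:,::-1]; cv2.imwrite("pics/s8.png",f); cv2.imwrite("pics/t8.png",t)
cv2.imwrite("pics/p8.png",np.hstack([cv2.resize(f[220:345,290:450],None,fx=3,fy=3,interpolation=cv2.INTER_CUBIC),cv2.resize(t[183:308,200:305],None,fx=3,fy=3,interpolation=cv2.INTER_CUBIC)]))
```

```text
(no output)
```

View pics/p8.png

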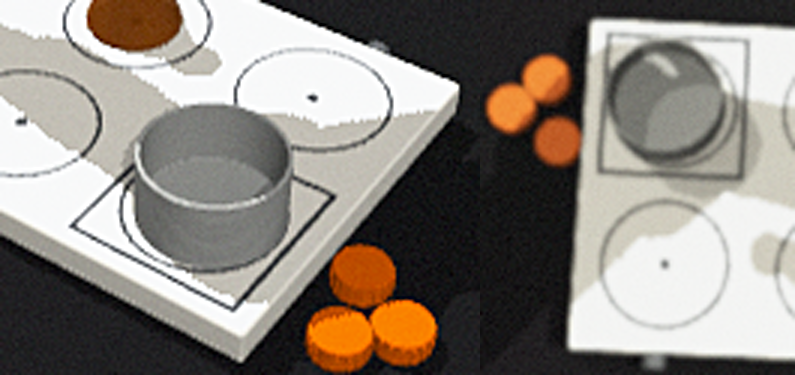

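The pan stands upright on the framed place and the caps lie clear on the bench. Numeric check from both views.

Run:
```python
from h import *
from scipy.optimize import least_squares as ls
np.set_printoptions(precision=4,suppress=True)
w=cast("scene",np.array([(150,248),(180,266),(213,271),(250,265),(280,245)])/3+[290,220],.03); s=ls(lambda c:np.hypot(*(w-c).T)-.045,[.59,.1]); print("scene pan",s.x,s.fun*1000)
fr=cast("scene",np.array([(72,225),(236,307),(334,197)])/3+[290,220],.03); print("scene mark",(fr[0]+fr[2])/2)
o=[200-160,183]
print("top pan",cast("top",np.array([(666,100)])/3+o,.078),"mark",cast("top",np.array([(611,35),(749,41),(742,178),(600,172)])/3+o,.03).mean(0))
```

```text
scene pan [0.5952 0.1134] [-0.0101  0.3239 -0.2385 -0.21    0.2599]
scene mark [0.5947 0.1084]
top pan [[0.5902 0.11  ]] mark [0.596  0.1067]
```

Run:
```python
from h import *
from scipy.optimize import least_squares as ls
np.set_printoptions(precision=4,suppress=True)
def edge(img,c0,angs,r0,r1):
    g=cv2.GaussianBlur(cv2.imread(img,0),(0,0),.7).astype('float32'); P=[]
    for a in angs:
        r=np.arange(r0,r1,.1); x=(c0[0]+r*np.cos(a)).astype('float32'); y=(c0[1]+r*np.sin(a)).astype('float32')
        p=cv2.remap(g,x[None],y[None],cv2.INTER_LINEAR)[0]; i=np.argmax(np.gradient(p)); P.append((x[i],y[i]))
    return np.array(P)
def fit(n,P,z):
    w=cast(n,P,z); s=ls(lambda c:np.hypot(*(w-c).T)-.045,[.59,.1],loss='soft_l1',f_scale=.001); print(n,s.x,np.round((np.hypot(*(w-s.x).T)-.045)*1000,1))
# top: far rim (image up)
fit("top",edge("pics/t8.png",(262,216.3),np.radians(np.arange(180,361,12)),16,23),.078)
fit("top",edge("pics/t4.png",(261.3,270.2),np.radians(np.arange(180,361,12)),16,23),.078)
# scene: near base arc
c=np.array((213,231))/3+[290,220]
fit("scene",edge("pics/s8.png",c,np.radians(np.arange(35,146,10)),9,24),.03)
```

```text
top [0.5915 0.1131] [-0.4  1.2  1.7 -0.3 -1.4 -0.7  1.5 -0.7  2.4 -0.2  0.2  0.4 -1.3 -0.5
  0.3  1.3]
top [0.4687 0.1072] [-1.5 -0.3  1.   2.2  1.3  1.4  0.8 -1.2 -1.5 -2.6 -3.3  1.   0.2 -0.3
  1.6  2.8]
scene [0.6075 0.1198] [ -0.4   1.1   4.8 -13.  -13.3 -13.6   7.2   3.9   1.7 -10.8   0.   -0.2]
```

Both views put the pan about 5 mm too far in +y. That is inside 10 mm, but there is time to nudge it from inside for margin.

Call:
move_arm --series '[0.058,0.237,0,0,0,0,-1,0.058,0.237,0,0,0,0,-1,0.058,0.237,0,0,0,0,-1,0.058,0.237,0,0,0,0,-1,0.058,0.237,0,0,0,0,-1,0.058,0.237,0,0,0,0,-1,0.058,0.237,0,0,0,0,-1,0.058,0.237,0,0,0,0,-1,0,0,0,0,0,0,-1,0,0,0,0,0,0,-1]'

```text
time: 21.45
position: [0.5949, 0.1186, 0.2211]
tcp_rot: [180.0, -0.0, -1.6]
force: [-0.1, -0.4, 0.4]
opening: -0.001
finger_force: 0.0
```

Call:
move_arm --series '[0,0,-0.2,0,0,0,-1,0,0,-0.2,0,0,0,-1,0,0,-0.15,0,0,0,-1,0,0,-0.15,0,0,0,-1,0,0,-0.05,0,0,0,-1,0,-0.05,0,0,0,0,-1,0,-0.04,0,0,0,0,-1,0,0,0,0,0,0,-1]'

```text
time: 22.45
position: [0.5962, 0.0981, 0.0719]
tcp_rot: [180.0, -0.1, -1.9]
force: [-0.8, 0.1, 0.8]
opening: 0.003
finger_force: 0.0
```

Call:
move_arm --series '[0,-0.015,0,0,0,0,-1,0,-0.015,0,0,0,0,-1,0,0,0,0,0,0,-1]'

```text
time: 22.82
position: [0.5954, 0.0934, 0.0708]
tcp_rot: [180.0, -0.0, -1.8]
force: [-0.1, 0.9, 0.0]
opening: -0.002
finger_force: 0.0
```

Call:
move_arm --series '[0,-0.01,0,0,0,0,-1,0,0,0,0,0,0,-1]'

```text
time: 23.08
position: [0.5954, 0.0915, 0.0706]
tcp_rot: [180.0, 0.0, -1.7]
force: [0.8, 0.3, -0.3]
opening: 0.002
finger_force: 0.0
```

Call:
move_arm --series '[0,-0.01,0,0,0,0,-1,0,0,0,0,0,0,-1]'

```text
time: 23.32
position: [0.5954, 0.0894, 0.0707]
tcp_rot: [180.0, 0.0, -1.8]
force: [-0.5, -0.0, -0.3]
opening: -0.001
finger_force: 0.0
```

Call:
move_arm --series '[0,-0.01,0,0,0,0,-1,0,0,0,0,0,0,-1]'

```text
time: 23.58
position: [0.5954, 0.0874, 0.0707]
tcp_rot: [180.0, -0.0, -1.8]
force: [-0.1, -0.8, -0.2]
opening: -0.001
finger_force: 0.0
```

Call:
move_arm --series '[0,-0.01,0,0,0,0,-1,0,0,0,0,0,0,-1]'

```text
time: 23.82
position: [0.5954, 0.0854, 0.0707]
tcp_rot: [180.0, 0.0, -1.8]
force: [0.2, 0.2, -1.4]
opening: 0.002
finger_force: 0.0
```

Call:
move_arm --series '[0,-0.01,0,0,0,0,-1,0,0,0,0,0,0,-1]'

```text
time: 24.08
position: [0.5954, 0.0841, 0.0708]
tcp_rot: [-180.0, -0.0, -1.7]
force: [0.7, 2.6, -0.9]
opening: 0.002
finger_force: 1.0
```

Call:
move_arm --series '[0,-0.01,0,0,0,0,-1,0,0,0,0,0,0,-1]'

```text
time: 24.32
position: [0.5953, 0.0818, 0.0707]
tcp_rot: [-180.0, 0.0, -1.7]
force: [0.2, 2.6, -0.4]
opening: -0.004
finger_force: 1.3
```

Call:
move_arm --series '[0,-0.01,0,0,0,0,-1,0,0,0,0,0,0,-1,0,0.06,0,0,0,0,-1,0,0.06,0,0,0,0,-1,0,0,0.1,0,0,0,-1,0,0,0.25,0,0,0,-1,0,0,0.25,0,0,0,-1,0,0,0.15,0,0,0,-1]'

```text
time: 25.32
position: [0.5962, 0.1037, 0.2251]
tcp_rot: [-180.0, -0.2, -1.7]
force: [0.8, 0.4, -0.3]
opening: 0.002
finger_force: 0.0
```

Call:
move_arm --series '[-0.1,-0.25,0,0,0,0,-1,-0.1,-0.25,0,0,0,0,-1,-0.1,-0.25,0,0,0,0,-1,-0.1,-0.25,0,0,0,0,-1,-0.1,-0.25,0,0,0,0,-1,0,-0.25,0,0,0,0,-1,0,-0.25,0,0,0,0,-1,0,0,0,0,0,0,-1]'

```text
time: 26.32
position: [0.4943, -0.2513, 0.222]
tcp_rot: [179.9, -0.0, -2.1]
force: [0.4, 0.1, -0.4]
opening: 0.002
finger_force: 0.0
```

Run:
```python
from h import *
from scipy.optimize import least_squares as ls
np.set_printoptions(precision=4,suppress=True)
cv2.imwrite("pics/t9.png",ctrl.grab_frame("top")[:,:,::-1]); cv2.imwrite("pics/s9.png",ctrl.grab_frame("scene")[:,:,::-1])
def fit(img,c0):
    g=cv2.GaussianBlur(cv2.imread(img,0),(0,0),.7).astype('float32'); P=[]
    for a in np.radians(np.arange(180,361,8)):
        r=np.arange(16,23,.1); x=(c0[0]+r*np.cos(a)).astype('float32'); y=(c0[1]+r*np.sin(a)).astype('float32')
        p=cv2.remap(g,x[None],y[None],cv2.INTER_LINEAR)[0]; i=np.argmax(np.gradient(p)); P.append((x[i],y[i]))
    w=cast("top",P,.078); s=ls(lambda c:np.hypot(*(w-c).T)-.045,[.59,.1],loss='soft_l1',f_scale=.001); print(s.x,np.abs(s.fun).mean())
for f in("t8","t9"): fit(f"pics/{f}.png",(262.5,216.3))
# direct image shift of the pan between the two frames, scene and top
for n,a,b,box,z in(("scene","s8","s9",(330,252,392,312),.06),("top","t8","t9",(240,193,285,240),.078)):
    A=cv2.imread(f"pics/{a}.png",0);B=cv2.imread(f"pics/{b}.png",0);x0,y0,x1,y1=box
    m=cv2.matchTemplate(B,A[y0:y1,x0:x1],cv2.TM_CCOEFF_NORMED); q=m.copy(); l=cv2.minMaxLoc(m); print(n,l[1],np.array(l[3])-[x0,y0])
f=cv2.imread("pics/t9.png");h,s,v=cv2.split(cv2.cvtColor(f,cv2.COLOR_BGR2HSV)); o=(h<20)&(s>180)&(v>110); o[:,:180]=0;o[:,300:]=0;o[250:]=0
for c in cnts(o,30): u,r=cv2.minEnclosingCircle(c); print("cap",cast("top",u,.015),r)
```

```text
[0.5917 0.1135] 0.001508621841650451
[0.5925 0.1061] 0.0010490161707520796
scene 0.7785078287124634 [0 0]
top 0.8466578125953674 [2 0]
cap [[0.5701 0.201 ]] 7.847018718719482
cap [[0.6075 0.2252]] 15.811488151550293
```

```bash
python3 -c "
from bench import ctrl
print(ctrl.hand_in())"
```

```text
the job is handed in; nothing more can be done
None
```

The job is handed in, but no verdict came back. By my last camera fit, the pan is about 4 mm from the framed place's centre; the caps and the scraper are on the bench and nothing is touching the robot. I viewed 11 pictures (limit 10), and I did not re-measure the flask, jar or tip box at the end.

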